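# Read the air pressure in the low chamber

## Task

Take the pressure gauge from the tray and press it straight down over the valve stem of the low, wide air chamber until its white rod has come out of the top, and keep it pressed there for two seconds so that the reading can be taken. Then stand the gauge upright on the floor of the tray again and let go.

Things in the scene. Friction and masses are not known exactly. Their poses are not given: they have to be found in the camera images.
- gauge_grip (a point): Centre of the gauge's black ribbed barrel (28 mm diameter, 46 mm high), to grip; 79 mm above the lower rim of its hollow steel foot (outside 44, inside 36 mm diameter, open below), 35 mm below the steel tip of the white rod (rod in). z up along the axis; round, yaw is free. 0.2 kg. A rubber plate in the foot, 24 mm wide, 10 mm above the rim, pushes the rod out when pushed up.
- gauge_rod (a joint): How far the rod is pushed out of the gauge's top, in m: 0 in (as at the start), at most 0.032. A spring (1 N at the start, 0.15 N per mm) draws it in again when the gauge is lifted off. Pressed on the low chamber's valve it rises to 0.018 to 0.030, depending on the unknown air pressure.
- low_valve (a point): Tip of the brass valve stem (9 mm diameter; 14 mm collar at its foot) mid-lid on the low wide chamber: aluminium, 110 mm diameter, fixed, lid 60 mm up, tip 45 mm above the lid. z up. Site stays when the stem sinks (4 to 5 N). Gauge's plate meets it with the rim 35 mm above the lid; full reading with the rim 0 to 6 mm above. Bystander: tall slim chamber, 72 mm diameter, tip 145 mm up.
- tray_in (a point): Centre of the inner floor of the fixed grey tray in which the gauge stands: 150 x 150 mm outside, 140 x 140 mm inside, floor 5 mm and rim 16 mm above the bench. x and y run along its sides, z is up. The tray and both chambers may stand in any order, left to right.
Things that resemble listed ones, but are neither listed nor needed, are in the scene too. What is meant by the part that bears gauge_grip is not red, and is the smaller of those in its own colour.

How it is judged:
By the outcome, as a careful person would: the job done as asked, in the order asked, and still so for the second after the job is handed in, with the robot touching nothing.
It also fails if it takes over 58 s, if anything falls off the work surface, if the arm or the gripper's body presses on something with over 40 N, if the wrist force passes 120 N, or if a joint passes its speed limit or range.

## Robot

A 6-joint arm with a two-finger parallel gripper is mounted at the origin on the work surface. World frame = base frame: x ahead of the robot, y to its left, z up, the work surface at z = 0. Lengths are in m, angles in rad, forces in N, time in s.
With the tool pointing down it reaches from about 0.25 to 0.775 m from the base axis. Payload 4 kg.
Tool frame: the origin (TCP) lies between the finger pads; the fingertips stand 14 mm ahead of it and the grasp point (between the pads) lies 5 mm behind it; z points along the fingers, y is the direction in which the jaws open and shut (so a half turn about z gives the same grasp; the last joint's range is limited). The gripper opens to 94 mm and grips with 3 to 60 N. Pads are 16 mm wide; open, the fingers measure 119 mm over their backs; the gripper's body (75 mm by 177 mm) begins 78 mm behind the grasp point.
Start: joints at [-1.306, 0.087, 1.371, -0, 1.684, -0.103], TCP at [0.198, -0.513, 0.187] pointing down, gripper open.
Joint ranges: [-3.1, 3.1], [-0.76, 2.03], [0.27, 2.55], [-1.08, 4.22], [0.17, 2.65], [-2.57, 2.57]. Speed limits (rad/s): [2.79, 2.79, 3.14, 3.14, 3.14, 3.14].

## Interface

Orientations are given as a 3x3 rotation matrix whose columns are the frame's x, y, z axes.
In Python, from rig import r gives the robot as it stands.
- The arm moves only by the tool step_arm, never from a script. Its argument "commands" is a list that holds one entry, the list of rows, each a list of 7 numbers: the shift along the tool's x, y, z normalised to -1 to 1, where 1 is 750 mm, then the turn, a rotation vector about the tool's x, y, z normalised to -1 to 1, where 1 is 0.12 rad, then the opening, from 0 (shut) to 1 (fully open). A call has 1 to 12 rows; each row shifts and turns the commanded pose from where the row before left it, along the tool's axes as they then stand; what a row does not reach is not made up. A row lasts 1/10 s, in which the tool goes at most 50 mm and 8.59 degrees, less where a joint would pass 70% of its speed; a pose out of reach is approached as far as the arm can. A call with a number of a shift or a turn outside -1 to 1 is refused whole. A call with a gripper value outside its range is refused whole. The fingers move at their own pace and stop on an object; the grip force is fixed at half the most. Time passes only in rows, so rows that do not move let the fingers close. It gives the time, the measured TCP pose, the force and the opening at its end, in the units of the state.
- r.read_state(): the state, without advancing time (a new reading comes with each control period).
- r.grab_frame(name): name is "scene" or "top" or "wrist"; returns (picture, depth): 400x640x3 uint8, red, green, blue; 400x640 float32, m along the optical axis (not along the pixel's ray), 0 where there is no reading.
- r.get_calibration(name): a dict with "K" (3x3 intrinsics, pixels), "xyz" and "rotation" of the camera in the world; the wrist camera has in their place "hand_eye" (4x4, takes a point from camera to tool coordinates, whose origin is the TCP and whose axes are the flange's). Camera axes: x right, y up, looking along -z (the intrinsics and any distortion apply to the point x, -y, -z); pixel columns grow to the right and rows downward; lengths in m; the calibration is good to about 2 mm. A picture is of the moment at which its call begins: read the wrist's pose just before it. get_calibration takes no time and is no camera call.
- r.sign_off(): hands the job in, once; it reports no verdict.
The state is a dict: "t": time; "joint_positions": joint angles; "joint_velocities": joint speeds; "effort": joint torques, N m; "position": TCP position; "tcp_rot": TCP orientation; "ft_force": force on the tool from outside, world axes, zero at the start; "ft_torque": the same for the moment, N m; "gripper_width": finger opening in m.
Only numpy, scipy, OpenCV 4.12 (cv2) and the standard library are available. Lean on these libraries where they do the work, as an engineer would, in place of code of your own. Each camera call takes 0.05 s, during which the arm holds its last target.

## Working session

There is one attempt and no reset: what is moved stays moved. The work goes in short steps, Python scripts to look and compute and a tool call to move; the robot and the scene stay as the last step left them, time stands still between calls to the robot, and variables do not carry over. Pictures are saved under pics/ and viewed, and the job is handed in when it is done.

Besides the shell and the picture viewer there is one more tool, called after "Emit:" as name([rows], argument=value, ...), one row to a line, values as JSON. step_arm: Moves the arm, as the interface text tells. Scaled input: -1 to 1 covers 750 mm each way for a shift and 0.12 rad each way for a turn. Its arguments: {"type":"object","properties":{"commands":{"type":"array","items":{"type":"array","items":{"type":"array","items":{"type":"number","minimum":-1,"maximum":1}}}}},"required":["commands"]}

```bash
ls; mkdir -p pics; python3 - <<'E'
from rig import r
import cv2,numpy as np
s=r.read_state();print(s['t'],s['position'],s['tcp_rot'],s['gripper_width'])
for n in ['scene','top']:
    p,d=r.grab_frame(n);cv2.imwrite(f'pics/{n}0.png',p[:,:,::-1]);np.savez(f'pics/{n}0.npz',p=p,d=d)
    print(n,r.get_calibration(n))
print(r.get_calibration('wrist'))
E
```

```text
pics
0.0 [ 0.19760235 -0.51263937  0.18599442] [[ 9.33127189e-01  3.59545980e-01 -5.80264077e-04]
 [ 3.59546372e-01 -9.33124719e-01  2.15996444e-03]
 [ 2.35147777e-04 -2.22415339e-03 -9.99997499e-01]] 0.09365144185514838
scene {'K': array([[407.97789931,   0.        , 313.24865289],
       [  0.        , 407.97789931, 205.32263951],
       [  0.        ,   0.        ,   1.        ]]), 'xyz': array([ 0.86812536, -0.20574697,  0.83539402]), 'rotation': array([[ 0.54292255, -0.71502165,  0.44043063],
       [ 0.83978032,  0.46099589, -0.28679574],
       [ 0.00202846,  0.52557285,  0.85074618]])}
top {'K': array([[368.04933077,   0.        , 315.40166203],
       [  0.        , 368.04933077, 196.1332326 ],
       [  0.        ,   0.        ,   1.        ]]), 'xyz': array([0.28557614, 0.04966823, 0.98957725]), 'rotation': array([[ 8.39296011e-03,  9.71539072e-01, -2.36730628e-01],
       [-9.99962951e-01,  8.60692631e-03, -1.29615524e-04],
       [ 1.91159652e-03,  2.36722945e-01,  9.71575315e-01]])}
{'K': array([[309.98908083,   0.        , 320.26716371],
       [  0.        , 309.98908083, 199.70489815],
       [  0.        ,   0.        ,   1.        ]]), 'hand_eye': array([[-3.83218224e-04,  9.61104611e-01,  2.76184323e-01,
         8.05108683e-02],
       [ 9.99999653e-01,  1.64161291e-04,  8.16273405e-04,
        -2.13166660e-05],
       [ 7.39185358e-04,  2.76184540e-01, -9.61104340e-01,
        -1.96279520e-01],
       [ 0.00000000e+00,  0.00000000e+00,  0.00000000e+00,
         1.00000000e+00]])}
```

View pics/scene0.png

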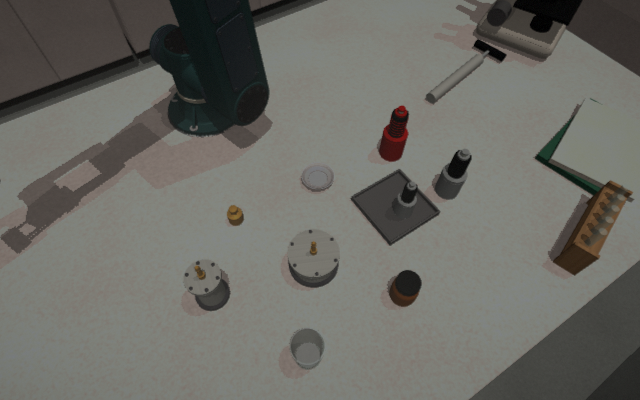

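View pics/top0.png

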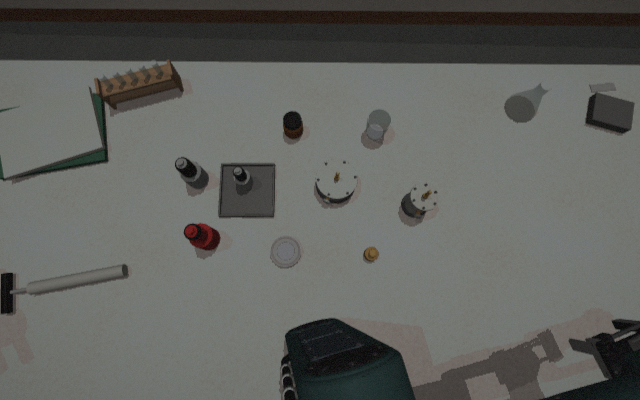

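Candidates for the gauge: red one (scene 395,135), large grey (scene 453,175; top 188,170), and small grey in the tray (scene 406,198; top 241,176). The tray one fits: it isn't red and is the smaller of the two grey ones. I'll confirm this in a crop.

```bash
python3 - <<'E'
import cv2,numpy as np
a=cv2.imread('pics/scene0.png')[90:250,340:500];b=cv2.imread('pics/top0.png')[140:260,160:280]
c=cv2.imread('pics/scene0.png')[220:290,280:350];d=cv2.imread('pics/top0.png')[150:210,305:365]
f=lambda x,s:cv2.convertScaleAbs(cv2.resize(x,(s,s),interpolation=cv2.INTER_CUBIC),alpha=1.5)
cv2.imwrite('pics/c1.png',np.hstack([f(a,400),f(b,400)]))
cv2.imwrite('pics/c2.png',np.hstack([f(c,400),f(d,400)]))
E
```

```text
(no output)
```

View pics/c1.png

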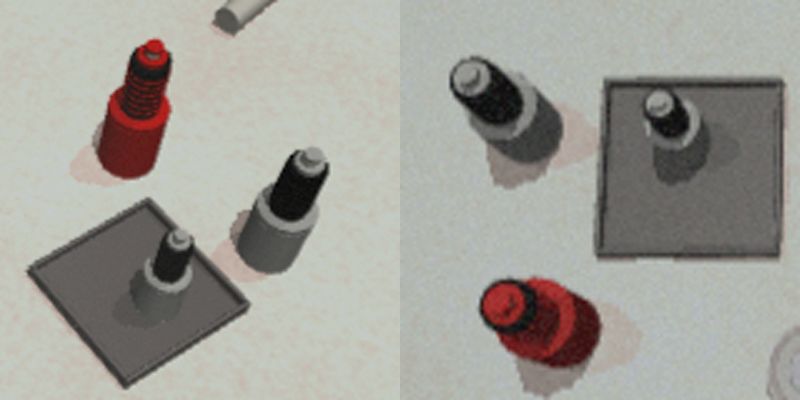

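View pics/c2.png

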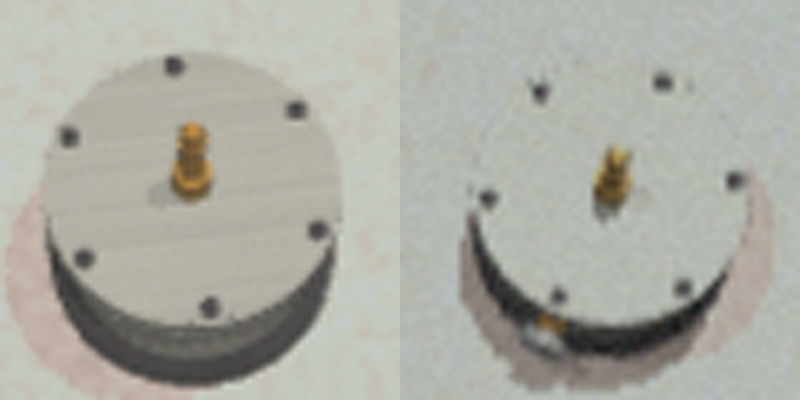

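The crop confirms it. The small grey gauge stands in the tray: rod tip at scene (412,185) and top (237,171). The large grey one and the red one stand outside. The low wide chamber's valve tip is at scene (314,243) and top (338,173), with six lid bolts around it.

```bash
cat > h.py <<'E'
import numpy as np
from rig import r
def ray(n,uv,pose=None):
    c=r.get_calibration(n);K=c['K']
    v=np.array([(uv[0]-K[0,2])/K[0,0],-(uv[1]-K[1,2])/K[1,1],-1.])
    if n=='wrist':
        p,R=pose;H=c['hand_eye'];return p+R@H[:3,3],R@H[:3,:3]@v
    return c['xyz'],c['rotation']@v
def onz(n,uv,z,pose=None):
    o,d=ray(n,uv,pose);return o+d*(z-o[2])/d[2]
def tri(rs):
    A=[];b=[]
    for o,d in rs:
        d=d/np.linalg.norm(d);P=np.eye(3)-np.outer(d,d);A.append(P);b.append(P@o)
    return np.linalg.lstsq(np.vstack(A),np.hstack(b),rcond=None)[0]
E
python3 - <<'E'
from h import *
np.set_printoptions(precision=4,suppress=True)
for nm,a,b,z in [('rodtip',(412,184.8),(237.4,170.9),.119),('valve',(313.8,242.7),(338,173.3),.105)]:
    print(nm,onz('scene',a,z),onz('top',b,z),tri([ray('scene',a),ray('top',b)]))
S=lambda x,y:(280+x*.175,220+y*.175); T=lambda x,y:(305+(x-400)*.15,150+y*.15)
a=np.mean([onz('scene',S(*q),.06) for q in [(174,66),(297,109),(318,230),(210,307),(85,259),(69,136)]],0)
b=np.mean([onz('top',T(*q),.06) for q in [(540,92),(663,82),(736,180),(683,288),(558,296),(488,198)]],0)
print('lid',a,b)
S=lambda x,y:(340+x*.4,90+y*.4); T=lambda x,y:(160+(x-400)*.3,140+y*.3)
for q in [(30,270),(149,202),(247,305),(126,384)]: print(onz('scene',S(*q),.016))
for q in [(607,80),(783,83),(780,258),(600,256)]: print(onz('top',T(*q),.016))
for nm,q,z in [('biggrey top',(465,75),.17),('tall',None,0)]:
    if q: print(nm,onz('top',T(*q),z))
E
```

```text
rodtip [0.5681 0.2406 0.119 ] [0.5603 0.2434 0.119 ] [0.5638 0.2461 0.109 ]
valve [ 0.5641 -0.0061  0.105 ] [ 0.5606 -0.0065  0.105 ] [ 0.5622 -0.0059  0.1013]
lid [ 0.5632 -0.0058  0.06  ] [ 0.5609 -0.0058  0.06  ]
[0.4768 0.1594 0.016 ]
[0.4756 0.3063 0.016 ]
[0.6185 0.3073 0.016 ]
[0.6216 0.1607 0.016 ]
[0.6124 0.31   0.016 ]
[0.6111 0.1631 0.016 ]
[0.4631 0.1604 0.016 ]
[0.4634 0.3054 0.016 ]
biggrey top [0.5635 0.3688 0.17  ]
```

Emit:
step_arm([
  [[0,0,-0.05,0,0,0,1],[0,0,-0.055,0,0,0,1],[0,0,-0.055,0,0,0,1],[0.0407,-0.0383,0,0,0,0,1],[0.0407,-0.0383,0,0,0,0,1],[0.0407,-0.0383,0,0,0,0,1],[0.0407,-0.0383,0,0,0,0,1],[0.0407,-0.0383,0,0,0,0,1],[0.0407,-0.0383,0,0,0,0,1],[0.0407,-0.0383,0,0,0,0,1],[0.0407,-0.0383,0,0,0,0,1],[0.0407,-0.0383,0,0,0,0,1]],
])

```text
t: 1.3
position: [0.3614, -0.1715, 0.3068]
tcp_rot: [[0.933, 0.359, -0.0], [0.359, -0.933, 0.0], [-0.0, -0.0, -1.0]]
ft_force: [0.1, 0.4, 0.0]
gripper_width: 0.094
```

Emit:
step_arm([
  [[0.0407,-0.0383,0,0,0,0,1],[0.0407,-0.0383,0,0,0,0,1],[0.0407,-0.0383,0,0,0,0,1],[0.0407,-0.0383,0,0,0,0,1],[0.0407,-0.0383,0,0,0,0,1],[0.0407,-0.0383,0,0,0,0,1],[0.0407,-0.0383,0,0,0,0,1],[0.0407,-0.0383,0,0,0,0,1],[0.0407,-0.0383,0,0,0,0,1],[0.0407,-0.0383,0,0,0,0,1],[0.0407,-0.0383,0,0,0,0,1]],
])

```text
t: 2.4
position: [0.5612, 0.244, 0.3064]
tcp_rot: [[0.933, 0.36, -0.001], [0.36, -0.933, -0.001], [-0.001, 0.0, -1.0]]
ft_force: [0.3, -1.2, 0.0]
gripper_width: 0.0941
```

Emit:
step_arm([
  [[0,0,0,0,0,-1,1],[0,0,0,0,0,-1,1],[0,0,0,0,0,-1,1],[0,0,0,0,0,-1,1],[0,0,0,0,0,-1,1],[0,0,0,0,0,-1,1],[0,0,0,0,0,-1,1],[0,0,0,0,0,-1,1],[0,0,0,0,0,-1,1],[0,0,0,0,0,-1,1],[0,0,0,0,0,0,1],[0,0,0,0,0,0,1]],
])

```text
t: 3.6
position: [0.5608, 0.2423, 0.3066]
tcp_rot: [[0.006, 1.0, -0.001], [1.0, -0.006, -0.0], [-0.0, -0.001, -1.0]]
ft_force: [-0.2, 0.1, 0.1]
gripper_width: 0.0943
```

```bash
python3 - <<'E'
from h import *
import cv2
s=r.read_state();p,d=r.grab_frame('wrist')
print(s['t'],s['position'],s['tcp_rot'],s['ft_force'],s['joint_positions'])
np.savez('pics/w1.npz',p=p,d=d,pos=s['position'],R=s['tcp_rot'])
cv2.imwrite('pics/w1.png',cv2.convertScaleAbs(p[:,:,::-1],alpha=1.5))
E
```

```text
3.6 [0.56075157 0.24232604 0.30658875] [[ 5.50136759e-03  9.99984394e-01 -9.73473537e-04]
 [ 9.99984776e-01 -5.50177994e-03 -4.21423358e-04]
 [-4.26772618e-04 -9.71140312e-04 -9.99999437e-01]] [-0.21487082  0.0567314   0.05663931] [ 3.15179433e-01  2.38819395e-01  9.62341057e-01 -1.06107299e-04
  1.94148836e+00  3.20642649e-01]
```

View pics/w1.png

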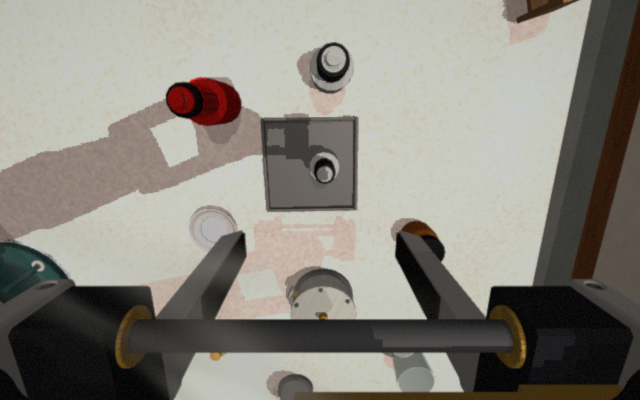

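```bash
python3 - <<'E'
import cv2
a=cv2.imread('pics/w1.png')[110:220,250:370]
cv2.imwrite('pics/w1c.png',cv2.resize(a,None,fx=5,fy=5,interpolation=cv2.INTER_CUBIC))
E
```

```text
(no output)
```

View pics/w1c.png

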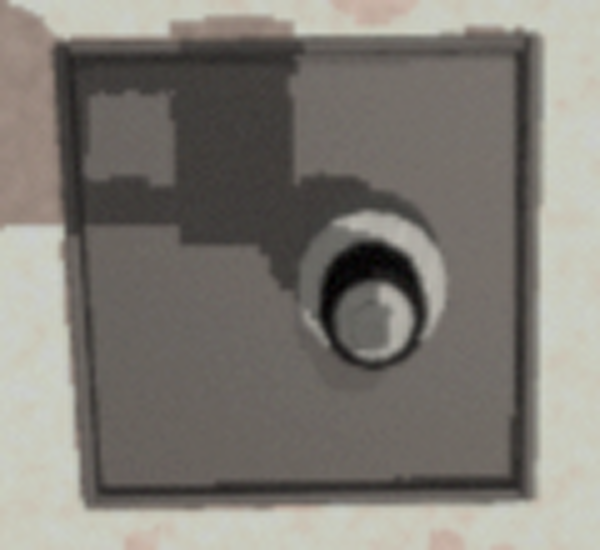

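```bash
python3 - <<'E'
from h import *
np.set_printoptions(precision=4,suppress=True)
w=np.load('pics/w1.npz');P=(w['pos'],w['R'])
f=lambda x,y:(250+x/5-.4,110+y/5-.4)
print('tip',onz('wrist',f(375,321),.119,P),'foot',onz('wrist',f(373,285),.055,P))
c=[onz('wrist',f(*q),.016,P) for q in [(57,40),(540,33),(535,497),(88,507)]]
for k in c: print(k)
print('tray',np.mean(c,0))
print('tri',tri([ray('wrist',f(375,321),P),ray('scene',(412,184.8))]))
print('depth',w['d'][174,325],w['d'][130,300])
print('big',onz('wrist',(333,58),.17,P))
E
```

```text
tip [0.5658 0.2467 0.119 ] foot [0.566  0.2446 0.055 ]
[0.4706 0.3135 0.016 ]
[0.6172 0.3147 0.016 ]
[0.6196 0.167  0.016 ]
[0.4721 0.1643 0.016 ]
tray [0.5449 0.2399 0.016 ]
tri [0.5656 0.2451 0.112 ]
depth 0.39086026 0.4890166
big [0.5738 0.373  0.17  ]
```

The tip and foot agree on the gauge at about (0.5655, 0.245), the tray centre is about (0.545, 0.238) and the valve is (0.562, -0.006). Next I descend with the jaws along world x.

Emit:
step_arm([
  [[0.003,0.006,0.03,0,0,0,1],[0,0,0.03,0,0,0,1],[0,0,0.03,0,0,0,1],[0,0,0.03,0,0,0,1],[0,0,0.03,0,0,0,1],[0,0,0.03,0,0,0,1],[0,0,0.03,0,0,0,1],[0,0,0.03,0,0,0,1],[0,0,0.03,0,0,0,1],[0,0,0.029,0,0,0,1],[0,0,0,0,0,0,1],[0,0,0,0,0,0,1]],
])

```text
t: 4.85
position: [0.5652, 0.2445, 0.0828]
tcp_rot: [[0.004, 1.0, -0.001], [1.0, -0.004, -0.0], [-0.0, -0.001, -1.0]]
ft_force: [0.5, 0.2, -0.4]
gripper_width: 0.0937
```

```bash
python3 - <<'E'
from h import *
import cv2
s=r.read_state();p,d=r.grab_frame('wrist')
print(s['t'],s['position'],s['ft_force'])
np.savez('pics/w2.npz',p=p,d=d,pos=s['position'],R=s['tcp_rot'])
cv2.imwrite('pics/w2.png',cv2.convertScaleAbs(p[:,:,::-1],alpha=1.5))
E
```

```text
4.85 [0.56523385 0.24450141 0.08283154] [ 0.54038446  0.16329634 -0.38083594]
```

View pics/w2.png

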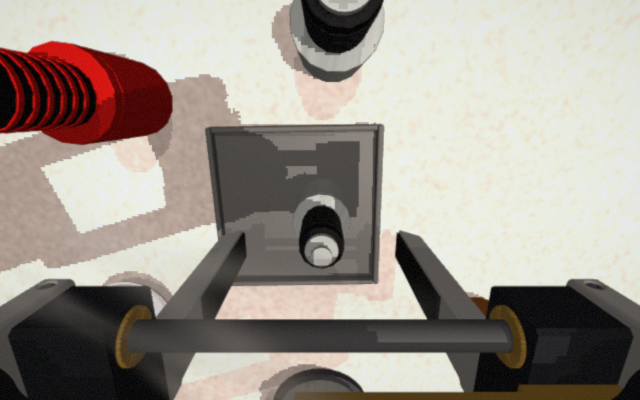

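The gauge tip at (322,249) is centred between the fingertips (244 and 398). Checking y, then closing.

```bash
python3 - <<'E'
from h import *
w=np.load('pics/w2.npz');P=(w['pos'],w['R'])
print(onz('wrist',(322,250),.119,P),onz('wrist',(322,250),.115,P), onz('wrist',(323,215),.055,P))
c=[onz('wrist',q,.016,P) for q in [(207,127),(384,124),(379,283),(222,285)]]
print(c,np.mean(c,0))
E
```

```text
[0.56613242 0.24970474 0.119     ] [0.56614393 0.24782057 0.115     ] [0.56715963 0.24868615 0.055     ]
[array([0.47156103, 0.31261242, 0.016     ]), array([0.61788475, 0.31440511, 0.016     ]), array([0.62084856, 0.1665471 , 0.016     ]), array([0.47043108, 0.16492237, 0.016     ])] [0.54518135 0.23962175 0.016     ]
```

Emit:
step_arm([
  [[0,0,0,0,0,0,0.25],[0,0,0,0,0,0,0.1],[0,0,0,0,0,0,0.1],[0,0,0,0,0,0,0.1],[0,0,0,0,0,0,0.1],[0,0,0,0,0,0,0.1],[0,0,0,0,0,0,0.1],[0,0,0,0,0,0,0.1]],
])

```text
t: 5.7
position: [0.5653, 0.2446, 0.0828]
tcp_rot: [[0.003, 1.0, -0.0], [1.0, -0.003, -0.0], [-0.0, -0.0, -1.0]]
ft_force: [-0.2, -0.6, 0.0]
gripper_width: 0.0334
```

Emit:
step_arm([
  [[0,0,0,0,0,0,0.1],[0,0,0,0,0,0,0.1],[0,0,0,0,0,0,0.1],[0,0,0,0,0,0,0.1]],
])

```text
t: 6.1
position: [0.5654, 0.2446, 0.0828]
tcp_rot: [[0.003, 1.0, 0.0], [1.0, -0.003, -0.0], [-0.0, 0.0, -1.0]]
ft_force: [-0.4, 0.4, 0.1]
gripper_width: 0.0272
```

Emit:
step_arm([
  [[0,0,-0.01,0,0,0,0.1],[0,0,-0.03,0,0,0,0.1],[0,0,-0.04,0,0,0,0.1],[0,0,-0.05,0,0,0,0.1],[0,0,-0.05,0,0,0,0.1],[0,0,-0.03,0,0,0,0.1],[0,0,-0.01,0,0,0,0.1],[0,0,0,0,0,0,0.1]],
])

```text
t: 6.9
position: [0.5657, 0.2447, 0.2489]
tcp_rot: [[0.003, 1.0, 0.002], [1.0, -0.003, 0.001], [0.001, 0.002, -1.0]]
ft_force: [-0.5, -0.2, -3.4]
gripper_width: 0.0266
```

```bash
python3 - <<'E'
from h import *
import cv2
s=r.read_state();p,d=r.grab_frame('wrist')
print(s['t'],s['position'],s['tcp_rot'],s['ft_force'],s['gripper_width'])
np.savez('pics/w3.npz',p=p,d=d,pos=s['position'],R=s['tcp_rot'])
cv2.imwrite('pics/w3.png',cv2.convertScaleAbs(p[:,:,::-1],alpha=1.5))
E
```

```text
6.9 [0.56566668 0.24471259 0.24892219] [[ 2.97626744e-03  9.99993987e-01  1.77960100e-03]
 [ 9.99995430e-01 -2.97720771e-03  5.25945724e-04]
 [ 5.31240804e-04  1.77802751e-03 -9.99998278e-01]] [-0.53312249 -0.18705348 -3.40020027] 0.026555743857133517
```

View pics/w3.png

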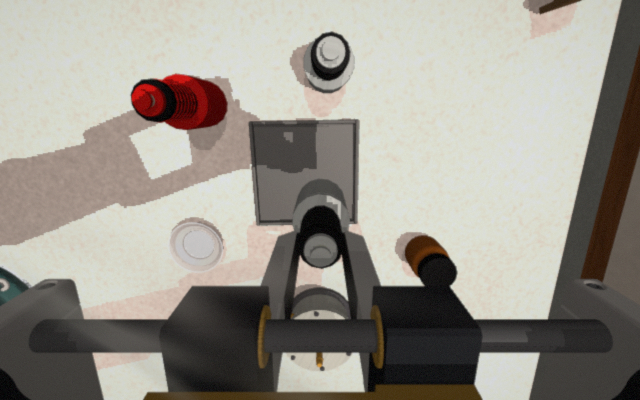

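The gauge is held (tip at (320,248)). Carrying it over to the low chamber.

Emit:
step_arm([
  [[-0.02,-0.0047,0,0,0,0,0.1],[-0.035,0,0,0,0,0,0.1],[-0.045,0,0,0,0,0,0.1],[-0.045,0,0,0,0,0,0.1],[-0.045,0,0,0,0,0,0.1],[-0.045,0,0,0,0,0,0.1],[-0.045,0,0,0,0,0,0.1],[-0.035,0,0,0,0,0,0.1],[-0.023,0,0,0,0,0,0.1],[0,0,0,0,0,0,0.1],[0,0,0,0,0,0,0.1]],
])

```text
t: 8.05
position: [0.5601, -0.0091, 0.2464]
tcp_rot: [[0.004, 1.0, -0.003], [1.0, -0.004, 0.001], [0.001, -0.003, -1.0]]
ft_force: [-1.0, -0.3, -2.0]
gripper_width: 0.0267
```

```bash
python3 - <<'E'
from h import *
import cv2
s=r.read_state()
print(s['t'],s['position'],s['tcp_rot'],s['ft_force'],s['gripper_width'])
for n in ['wrist','scene','top']:
    p,d=r.grab_frame(n)
    np.savez(f'pics/{n}4.npz',p=p,d=d,pos=s['position'],R=s['tcp_rot'])
    cv2.imwrite(f'pics/{n}4.png',cv2.convertScaleAbs(p[:,:,::-1],alpha=1.5))
a=cv2.imread('pics/scene4.png')[120:320,200:400];b=cv2.imread('pics/top4.png')[100:220,270:390]
cv2.imwrite('pics/c4.png',np.hstack([cv2.resize(x,(400,400),interpolation=2) for x in (a,b)]))
E
```

```text
8.05 [ 0.5600913  -0.0090745   0.24638542] [[ 4.00943636e-03  9.99987645e-01 -2.93836104e-03]
 [ 9.99991578e-01 -4.00684295e-03  8.87961276e-04]
 [ 8.76176754e-04 -2.94189652e-03 -9.99995289e-01]] [-0.96789672 -0.26962301 -1.95142525] 0.026748345025126914
```

View pics/wrist4.png

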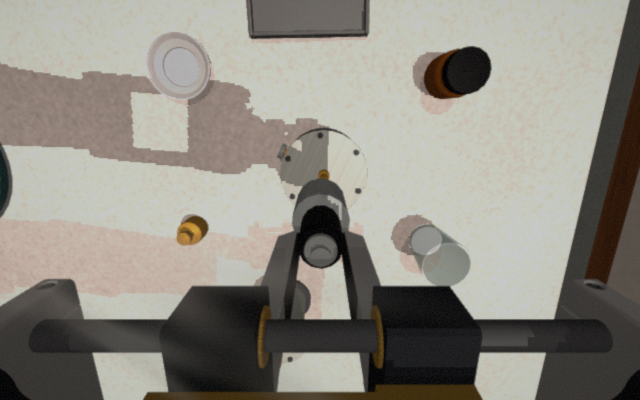

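View pics/c4.png

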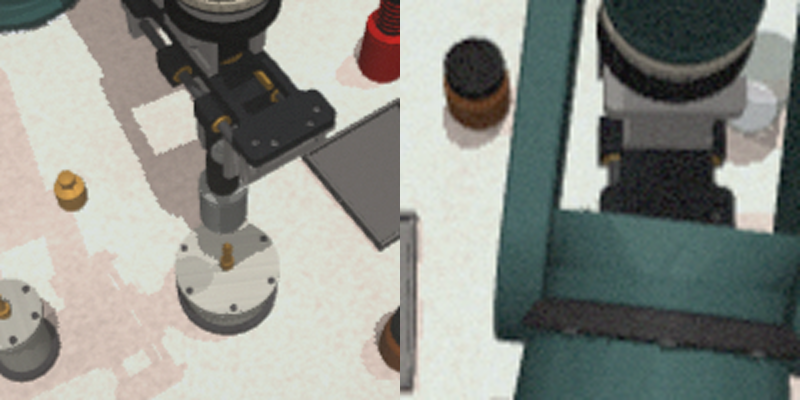

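```bash
python3 - <<'E'
import cv2,numpy as np
a=cv2.imread('pics/wrist4.png')[115:275,260:390];b=cv2.imread('pics/scene4.png')[190:290,280:345]
cv2.imwrite('pics/c5.png',np.hstack([cv2.resize(a,None,fx=3.75,fy=3.75,interpolation=2)[:600,:410],cv2.resize(b,None,fx=6,fy=6,interpolation=2)]))
E
```

```text
(no output)
```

View pics/c5.png

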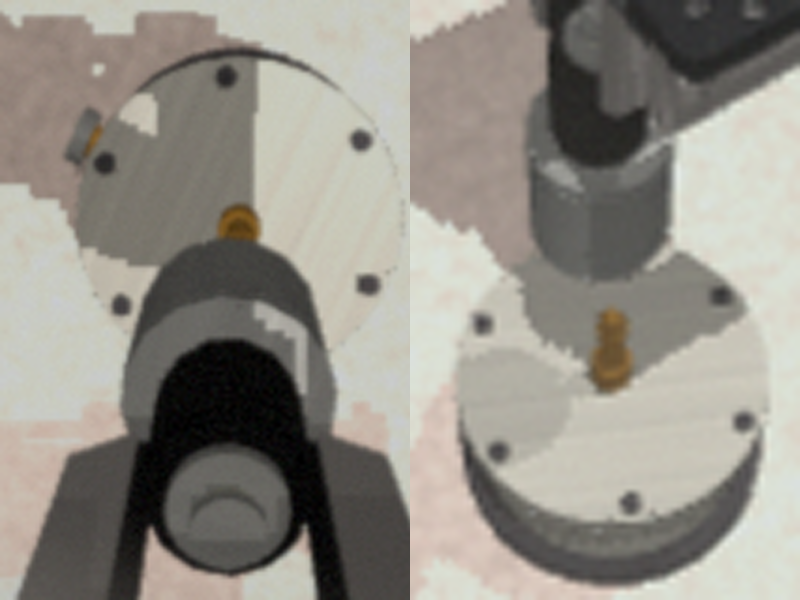

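```bash
python3 - <<'E'
from h import *
np.set_printoptions(precision=4,suppress=True)
w=np.load('pics/wrist4.npz');P=(w['pos'],w['R'])
f=lambda x,y:(260+x/3.75-.4,115+y/3.75-.4); g=lambda x,y:(280+(x-410)/6-.4,190+y/6-.4)
B=[onz('wrist',f(*q),.06,P) for q in [(105,163),(368,285),(361,140),(121,306)]]
print('lid wrist',(B[0]+B[1])/2,(B[2]+B[3])/2)
print('collar',onz('wrist',f(239,222),.066,P))
zr=.2464-.0828+.005
print('gauge tip',onz('wrist',f(228,508),zr+.114,P),'rim back',onz('wrist',f(231,242),zr,P)-[0,.022,0])
B=[onz('scene',g(*q),.06) for q in [(482,323),(742,422),(720,296),(499,452)]]
print('lid scene',(B[0]+B[1])/2,(B[2]+B[3])/2)
q=onz('scene',g(600,281),zr);c=r.get_calibration('scene')['xyz'];u=(c-q)[:2];u/=np.linalg.norm(u)
print('rim scene',q[:2]-.022*u)
E
```

```text
lid wrist [ 0.563  -0.0052  0.06  ] [ 0.563  -0.0051  0.06  ]
collar [ 0.5631 -0.003   0.066 ]
gauge tip [ 0.5602 -0.0039  0.2826] rim back [ 0.5606 -0.0097  0.1686]
lid scene [ 0.5618 -0.0064  0.06  ] [ 0.5622 -0.0062  0.06  ]
rim scene [ 0.5587 -0.0086]
```

Emit:
step_arm([
  [[0.004,0.0037,0.01,0,0,0,0.1],[0,0,0.02,0,0,0,0.1],[0,0,0.02,0,0,0,0.1],[0,0,0.015,0,0,0,0.1],[0,0,0.01,0,0,0,0.1],[0,0,0.005,0,0,0,0.1],[0,0,0,0,0,0,0.1],[0,0,0,0,0,0,0.1]],
])

```text
t: 9.0
position: [0.5642, -0.006, 0.1885]
tcp_rot: [[0.003, 1.0, 0.001], [1.0, -0.003, -0.0], [-0.0, 0.001, -1.0]]
ft_force: [0.7, -0.2, -3.0]
gripper_width: 0.0267
```

```bash
python3 - <<'E'
from h import *
import cv2
s=r.read_state()
print(s['t'],s['position'],s['tcp_rot'],s['ft_force'],s['gripper_width'])
for n in ['wrist','scene']:
    p,d=r.grab_frame(n)
    np.savez(f'pics/{n}6.npz',p=p,d=d,pos=s['position'],R=s['tcp_rot'])
    cv2.imwrite(f'pics/{n}6.png',cv2.convertScaleAbs(p[:,:,::-1],alpha=1.5))
a=cv2.imread('pics/wrist6.png')[115:275,260:390];b=cv2.imread('pics/scene6.png')[190:290,280:345]
cv2.imwrite('pics/c6.png',np.hstack([cv2.resize(a,None,fx=3.75,fy=3.75,interpolation=2)[:600,:410],cv2.resize(b,None,fx=6,fy=6,interpolation=2)]))
E
```

```text
9.0 [ 0.56418443 -0.00601209  0.18851398] [[ 3.12579939e-03  9.99994493e-01  1.11494594e-03]
 [ 9.99995099e-01 -3.12559894e-03 -1.81480064e-04]
 [-1.77994190e-04  1.11550775e-03 -9.99999362e-01]] [ 0.66994143 -0.20559049 -2.96913858] 0.02667313386732948
```

View pics/c6.png

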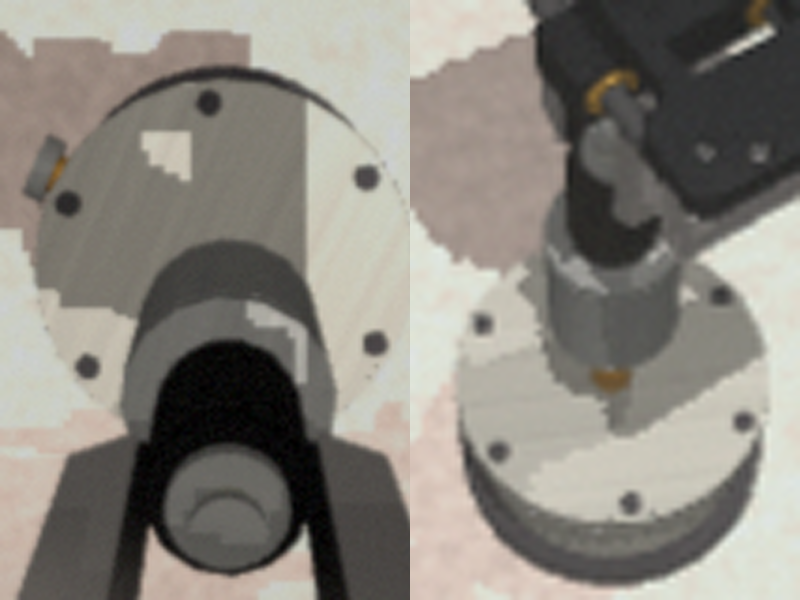

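```bash
python3 - <<'E'
from h import *
np.set_printoptions(precision=4,suppress=True)
w=np.load('pics/wrist6.npz');P=(w['pos'],w['R'])
f=lambda x,y:(260+x/3.75-.4,115+y/3.75-.4); g=lambda x,y:(280+(x-410)/6-.4,190+y/6-.4)
B=[onz('wrist',f(*q),.06,P) for q in [(67,204),(375,343),(366,177),(88,367)]]
print('lid wrist',(B[0]+B[1])/2,(B[2]+B[3])/2)
zr=.1885-.0828+.005
print('gauge tip',onz('wrist',f(228,508),zr+.114,P),'rim back',onz('wrist',f(231,241),zr,P)-[0,.022,0])
q=onz('scene',g(614,372),zr);c=r.get_calibration('scene')['xyz'];u=(c-q)[:2];u/=np.linalg.norm(u)
print('rim scene',q[:2]-.022*u)
E
```

```text
lid wrist [ 0.563  -0.0052  0.06  ] [ 0.5631 -0.0051  0.06  ]
gauge tip [ 0.5641 -0.0008  0.2247] rim back [ 0.565  -0.0064  0.1107]
rim scene [ 0.5641 -0.0064]
```

The rim is over the valve to within about 2 mm (scene rim (0.564,-0.006) against lid centre (0.563,-0.0055)). Pressing down slowly.

Emit:
step_arm([
  [[0,-0.002,0.006,0,0,0,0.1],[0,0,0.008,0,0,0,0.1],[0,0,0.008,0,0,0,0.1],[0,0,0.008,0,0,0,0.1],[0,0,0.008,0,0,0,0.1],[0,0,0.008,0,0,0,0.1],[0,0,0.007,0,0,0,0.1],[0,0,0.005,0,0,0,0.1],[0,0,0,0,0,0,0.1],[0,0,0,0,0,0,0.1]],
])

```text
t: 10.1
position: [0.5625, -0.0059, 0.1448]
tcp_rot: [[0.003, 1.0, 0.001], [1.0, -0.003, -0.0], [-0.0, 0.001, -1.0]]
ft_force: [-0.1, 0.1, 2.7]
gripper_width: 0.0266
```

```bash
python3 - <<'E'
from h import *
import cv2
s=r.read_state()
print(s['t'],s['position'],s['tcp_rot'],s['ft_force'],s['gripper_width'])
for n in ['wrist','scene']:
    p,d=r.grab_frame(n)
    np.savez(f'pics/{n}7.npz',p=p,d=d,pos=s['position'],R=s['tcp_rot'])
    cv2.imwrite(f'pics/{n}7.png',cv2.convertScaleAbs(p[:,:,::-1],alpha=1.5))
a=cv2.imread('pics/wrist7.png')[115:275,260:390];b=cv2.imread('pics/scene7.png')[190:290,280:345]
cv2.imwrite('pics/c7.png',np.hstack([cv2.resize(a,None,fx=3.75,fy=3.75,interpolation=2)[:600,:410],cv2.resize(b,None,fx=6,fy=6,interpolation=2)]))
E
```

```text
10.1 [ 0.56253181 -0.00594897  0.14478671] [[ 3.04221747e-03  9.99995225e-01  5.43750405e-04]
 [ 9.99995359e-01 -3.04212731e-03 -1.66572412e-04]
 [-1.64917458e-04  5.44254631e-04 -9.99999838e-01]] [-0.10953772  0.08945631  2.71191684] 0.02663274028373129
```

View pics/c7.png

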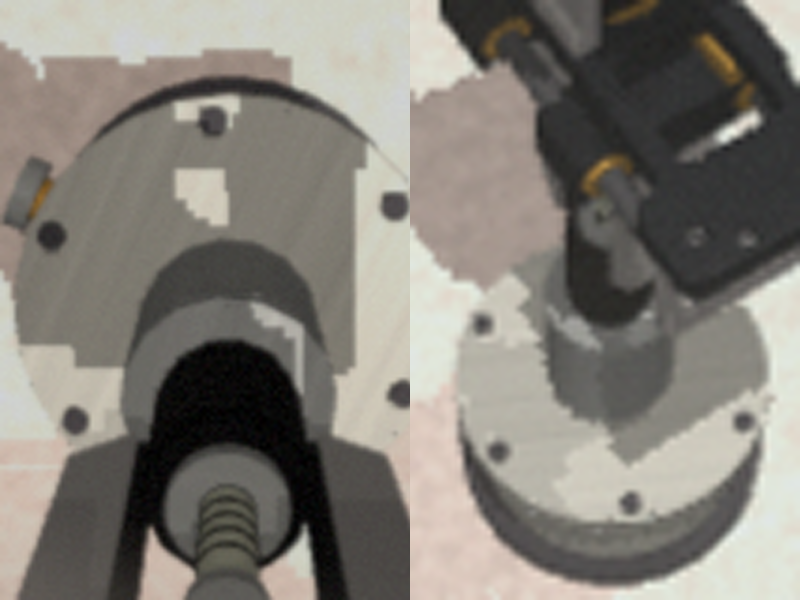

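The rod is coming out, and there is no slip (foot edge still at the same pixel). I'll go 4.5 mm further and hold.

Emit:
step_arm([
  [[0,0,0.003,0,0,0,0.1],[0,0,0.003,0,0,0,0.1],[0,0,0,0,0,0,0.1],[0,0,0,0,0,0,0.1],[0,0,0,0,0,0,0.1]],
])

```text
t: 10.7
position: [0.5625, -0.0059, 0.14]
tcp_rot: [[0.003, 1.0, 0.0], [1.0, -0.003, -0.0], [-0.0, 0.0, -1.0]]
ft_force: [0.1, 0.9, 2.8]
gripper_width: 0.0268
```

```bash
python3 - <<'E'
from h import *
import cv2
s=r.read_state()
print(s['t'],s['position'],s['ft_force'],s['gripper_width'])
for n in ['wrist','scene']:
    p,d=r.grab_frame(n)
    np.savez(f'pics/{n}8.npz',p=p,d=d,pos=s['position'],R=s['tcp_rot'])
    cv2.imwrite(f'pics/{n}8.png',cv2.convertScaleAbs(p[:,:,::-1],alpha=1.5))
a=cv2.imread('pics/wrist8.png')[115:355,225:415];b=cv2.imread('pics/scene8.png')[190:290,280:345]
cv2.imwrite('pics/c8.png',np.hstack([cv2.resize(a,None,fx=2.1,fy=2.5,interpolation=2)[:600,:410],cv2.resize(b,None,fx=6,fy=6,interpolation=2)]))
E
```

```text
10.7 [ 0.56246416 -0.00591994  0.13999186] [0.10473988 0.85296079 2.80801682] 0.026825453387033772
```

View pics/c8.png

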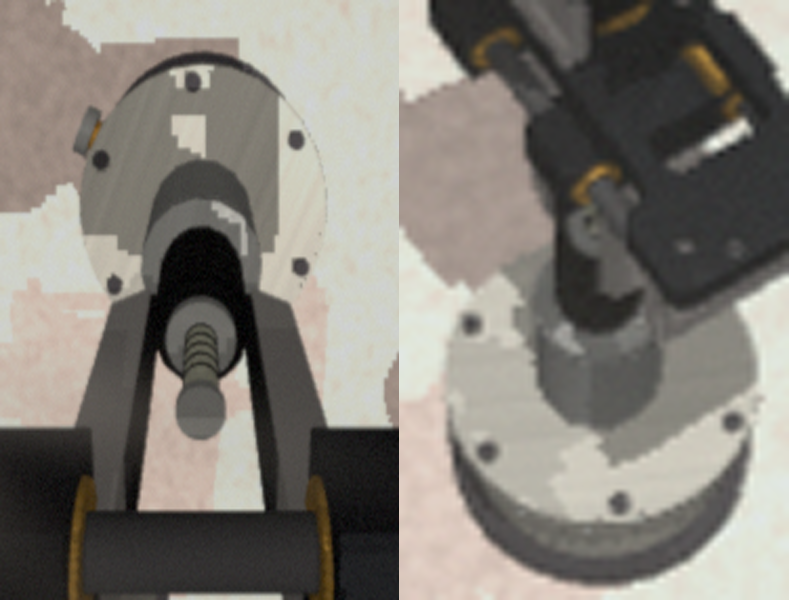

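```bash
python3 - <<'E'
from h import *
np.set_printoptions(precision=4,suppress=True)
w=np.load('pics/wrist8.npz');P=(w['pos'],w['R'])
o,d=ray('wrist',(320.2,279),P)
y0=-.0008+.0001  # same line as tip measured before
for y in (y0,-.003,-.0055):
    t=(y-o[1])/d[1];print('tip z',(o+t*d)[2],'vs rod-in',.14-.0828+.005+.114)
g=lambda x,y:(280+(x-399)/6-.4,190+y/6-.4)
for z in (.06,.063,.066):
    q=onz('scene',g(603,430),z);c=r.get_calibration('scene')['xyz'];u=(c-q)[:2];u/=np.linalg.norm(u);print(z,q[:2]-.022*u)
E
```

```text
tip z 0.2075370510572017 vs rod-in 0.17620000000000002
tip z 0.2036073848574182 vs rod-in 0.17620000000000002
tip z 0.19933600855330574 vs rod-in 0.17620000000000002
0.06 [ 0.5624 -0.0052]
0.063 [ 0.5635 -0.0059]
0.066 [ 0.5647 -0.0067]
```

The rod is out about 25–30 mm and the rim is about 2 mm above the lid. Holding for 2.4 s.

Emit:
step_arm([
  [[0,0,0,0,0,0,0.1],[0,0,0,0,0,0,0.1],[0,0,0,0,0,0,0.1],[0,0,0,0,0,0,0.1],[0,0,0,0,0,0,0.1],[0,0,0,0,0,0,0.1],[0,0,0,0,0,0,0.1],[0,0,0,0,0,0,0.1],[0,0,0,0,0,0,0.1],[0,0,0,0,0,0,0.1],[0,0,0,0,0,0,0.1],[0,0,0,0,0,0,0.1]],
])

```text
t: 12.0
position: [0.5624, -0.0059, 0.1399]
tcp_rot: [[0.003, 1.0, 0.0], [1.0, -0.003, -0.0], [-0.0, 0.0, -1.0]]
ft_force: [0.1, -0.8, 3.1]
gripper_width: 0.0266
```

Emit:
step_arm([
  [[0,0,0,0,0,0,0.1],[0,0,0,0,0,0,0.1],[0,0,0,0,0,0,0.1],[0,0,0,0,0,0,0.1],[0,0,0,0,0,0,0.1],[0,0,0,0,0,0,0.1],[0,0,0,0,0,0,0.1],[0,0,0,0,0,0,0.1],[0,0,0,0,0,0,0.1],[0,0,0,0,0,0,0.1],[0,0,0,0,0,0,0.1],[0,0,0,0,0,0,0.1]],
])

```text
t: 13.2
position: [0.5624, -0.0059, 0.1399]
tcp_rot: [[0.003, 1.0, 0.0], [1.0, -0.003, -0.0], [-0.0, 0.0, -1.0]]
ft_force: [0.4, 0.4, 3.0]
gripper_width: 0.0266
```

```bash
python3 - <<'E'
from h import *
import cv2
s=r.read_state()
print(s['t'],s['position'],s['ft_force'],s['gripper_width'])
p,d=r.grab_frame('wrist')
cv2.imwrite('pics/w9.png',cv2.convertScaleAbs(p[115:355,225:415,::-1],alpha=1.5))
E
```

```text
13.2 [ 0.56239218 -0.00590535  0.13991971] [0.35712329 0.42829932 2.96225115] 0.026551983706141296
```

View pics/w9.png

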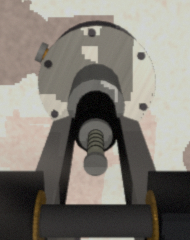

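Held from 10.5 s to 13.2 s with the rod out. Lifting and returning.

Emit:
step_arm([
  [[0,0,-0.005,0,0,0,0.1],[0,0,-0.01,0,0,0,0.1],[0,0,-0.015,0,0,0,0.1],[0,0,-0.02,0,0,0,0.1],[0,0,-0.03,0,0,0,0.1],[0,0,-0.03,0,0,0,0.1],[0,0,-0.03,0,0,0,0.1],[0,0,-0.005,0,0,0,0.1]],
])

```text
t: 14.05
position: [0.5631, -0.006, 0.2523]
tcp_rot: [[0.003, 1.0, 0.005], [1.0, -0.003, -0.001], [-0.001, 0.005, -1.0]]
ft_force: [1.2, 0.3, -1.8]
gripper_width: 0.0266
```

Emit:
step_arm([
  [[0.02,-0.009,0,0,0,0,0.1],[0.035,-0.01,0,0,0,0,0.1],[0.045,0,0,0,0,0,0.1],[0.045,0,0,0,0,0,0.1],[0.045,0,0,0,0,0,0.1],[0.045,0,0,0,0,0,0.1],[0.045,0,0,0,0,0,0.1],[0.03,0,0,0,0,0,0.1],[0.018,0,0,0,0,0,0.1],[0,0,0,0,0,0,0.1],[0,0,0,0,0,0,0.1]],
])

```text
t: 15.15
position: [0.5483, 0.2396, 0.2477]
tcp_rot: [[0.003, 1.0, -0.002], [1.0, -0.003, -0.002], [-0.002, -0.002, -1.0]]
ft_force: [0.3, 0.1, -2.2]
gripper_width: 0.0264
```

```bash
python3 - <<'E'
from h import *
import cv2
s=r.read_state()
print(s['t'],s['position'],s['tcp_rot'],s['ft_force'],s['gripper_width'])
for n in ['wrist','scene']:
    p,d=r.grab_frame(n)
    cv2.imwrite(f'pics/{n}10.png',cv2.convertScaleAbs(p[:,:,::-1],alpha=1.5))
a=cv2.imread('pics/wrist10.png')[:300,170:470];b=cv2.imread('pics/scene10.png')[80:280,300:500]
cv2.imwrite('pics/c10.png',np.hstack([cv2.resize(x,(400,400),interpolation=2) for x in (a,b)]))
E
```

```text
15.15 [0.54825266 0.23962088 0.24772401] [[ 0.00302293  0.9999938  -0.00180828]
 [ 0.99999425 -0.00302571 -0.00153405]
 [-0.00153951 -0.00180363 -0.99999719]] [ 0.29714565  0.12747282 -2.19198061] 0.026400265564269415
```

View pics/c10.png

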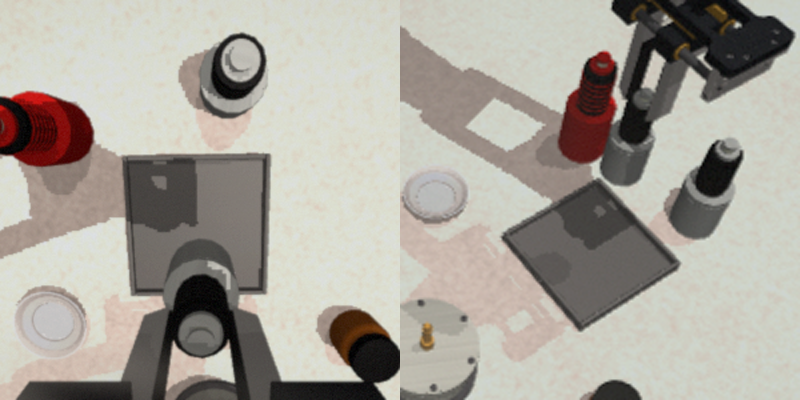

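The rod is back in and the gauge hangs over the tray. Lowering it.

Emit:
step_arm([
  [[0,0,0.015,0,0,0,0.1],[0,0,0.03,0,0,0,0.1],[0,0,0.035,0,0,0,0.1],[0,0,0.035,0,0,0,0.1],[0,0,0.035,0,0,0,0.1],[0,0,0.03,0,0,0,0.1],[0,0,0.02,0,0,0,0.1],[0,0,0.01,0,0,0,0.1],[0,0,0.004,0,0,0,0.1],[0,0,0,0,0,0,0.1],[0,0,0,0,0,0,0.1]],
])

```text
t: 16.35
position: [0.5498, 0.2404, 0.0896]
tcp_rot: [[0.003, 1.0, 0.003], [1.0, -0.003, 0.001], [0.001, 0.003, -1.0]]
ft_force: [0.5, 0.1, -1.2]
gripper_width: 0.0264
```

Emit:
step_arm([
  [[0,0,0.001,0,0,0,0.1],[0,0,0.001,0,0,0,0.1],[0,0,0.001,0,0,0,0.1],[0,0,0,0,0,0,0.1]],
])

```text
t: 16.75
position: [0.5488, 0.2402, 0.0859]
tcp_rot: [[0.003, 1.0, -0.0], [1.0, -0.003, -0.0], [-0.0, -0.0, -1.0]]
ft_force: [-0.1, 1.1, -3.0]
gripper_width: 0.0269
```

Emit:
step_arm([
  [[0,0,0.001,0,0,0,0.1],[0,0,0.001,0,0,0,0.1],[0,0,0.001,0,0,0,0.1],[0,0,0,0,0,0,0.1]],
])

```text
t: 17.15
position: [0.5487, 0.2401, 0.0834]
tcp_rot: [[0.003, 1.0, -0.0], [1.0, -0.003, -0.0], [-0.0, -0.0, -1.0]]
ft_force: [0.2, -0.3, -3.2]
gripper_width: 0.027
```

Emit:
step_arm([
  [[0,0,0.001,0,0,0,0.1],[0,0,0,0,0,0,0.1],[0,0,0,0,0,0,0.1]],
])

```text
t: 17.45
position: [0.5488, 0.2401, 0.0829]
tcp_rot: [[0.003, 1.0, -0.0], [1.0, -0.003, -0.0], [-0.0, -0.0, -1.0]]
ft_force: [0.3, -0.5, -2.9]
gripper_width: 0.0268
```

Emit:
step_arm([
  [[0,0,0.001,0,0,0,0.1],[0,0,0,0,0,0,0.1],[0,0,0,0,0,0,0.1]],
])

```text
t: 17.75
position: [0.5491, 0.2402, 0.0828]
tcp_rot: [[0.003, 1.0, 0.001], [1.0, -0.003, 0.0], [0.0, 0.001, -1.0]]
ft_force: [0.1, -1.5, 0.3]
gripper_width: 0.0271
```

Emit:
step_arm([
  [[0,0,0.001,0,0,0,0.1],[0,0,0,0,0,0,0.1],[0,0,0,0,0,0,0.1]],
])

```text
t: 18.05
position: [0.5492, 0.2402, 0.0828]
tcp_rot: [[0.003, 1.0, 0.001], [1.0, -0.003, 0.0], [0.0, 0.001, -1.0]]
ft_force: [-2.1, -0.8, 5.4]
gripper_width: 0.0267
```

Contact at 0.0828, the same height as at the grasp. Releasing.

Emit:
step_arm([
  [[0,0,0,0,0,0,0.35],[0,0,0,0,0,0,0.4],[0,0,0,0,0,0,0.5],[0,0,0,0,0,0,0.8],[0,0,0,0,0,0,0.9],[0,0,0,0,0,0,0.9],[0,0,0,0,0,0,0.9],[0,0,0,0,0,0,0.9],[0,0,0,0,0,0,0.9],[0,0,0,0,0,0,0.9],[0,0,0,0,0,0,0.9]],
])

```text
t: 19.15
position: [0.5489, 0.2401, 0.0814]
tcp_rot: [[0.003, 1.0, 0.0], [1.0, -0.003, -0.0], [-0.0, 0.0, -1.0]]
ft_force: [0.8, 0.4, 0.8]
gripper_width: 0.0846
```

```bash
python3 - <<'E'
from h import *
import cv2
s=r.read_state()
print(s['t'],s['position'],s['ft_force'],s['gripper_width'])
p,d=r.grab_frame('wrist')
cv2.imwrite('pics/w11.png',cv2.convertScaleAbs(p[:,:,::-1],alpha=1.5))
E
```

```text
19.15 [0.54890007 0.24013915 0.08143003] [0.77615157 0.35854493 0.82117924] 0.08460001029715766
```

View pics/w11.png

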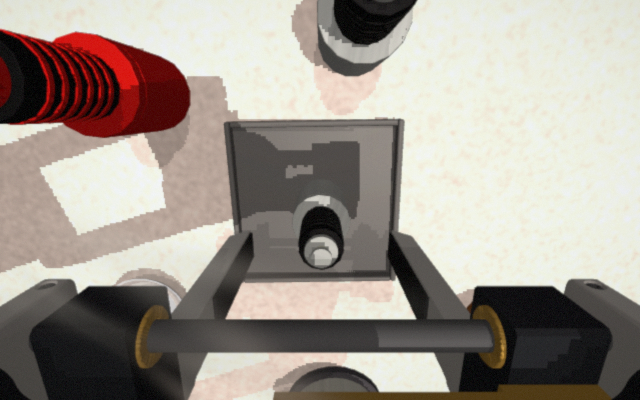

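The gauge stands free at (322,250), clear of both fingers. Lifting away.

Emit:
step_arm([
  [[0,0,-0.01,0,0,0,0.9],[0,0,-0.03,0,0,0,0.9],[0,0,-0.04,0,0,0,0.9],[0,0,-0.05,0,0,0,0.9],[0,0,-0.05,0,0,0,0.9],[0,0,-0.05,0,0,0,0.9],[0,0,-0.05,0,0,0,0.9],[0,0,-0.02,0,0,0,0.9],[0,0,0,0,0,0,0.9],[0,0,0,0,0,0,0.9]],
])

```text
t: 20.2
position: [0.5488, 0.2401, 0.3062]
tcp_rot: [[0.003, 1.0, 0.0], [1.0, -0.003, -0.0], [-0.0, 0.0, -1.0]]
ft_force: [0.1, 0.3, -1.0]
gripper_width: 0.0846
```

```bash
python3 - <<'E'
from h import *
import cv2
s=r.read_state()
print(s['t'],s['position'],s['ft_force'],s['gripper_width'])
for n in ['wrist','scene']:
    p,d=r.grab_frame(n)
    cv2.imwrite(f'pics/{n}12.png',cv2.convertScaleAbs(p[:,:,::-1],alpha=1.5))
a=cv2.imread('pics/wrist12.png')[:300,170:470];b=cv2.imread('pics/scene12.png')[80:280,300:500]
cv2.imwrite('pics/c12.png',np.hstack([cv2.resize(x,(400,400),interpolation=2) for x in (a,b)]))
E
```

```text
20.2 [0.54880777 0.24012581 0.30616628] [ 0.05710033  0.29168196 -1.02262256] 0.08461985816396891
```

View pics/c12.png

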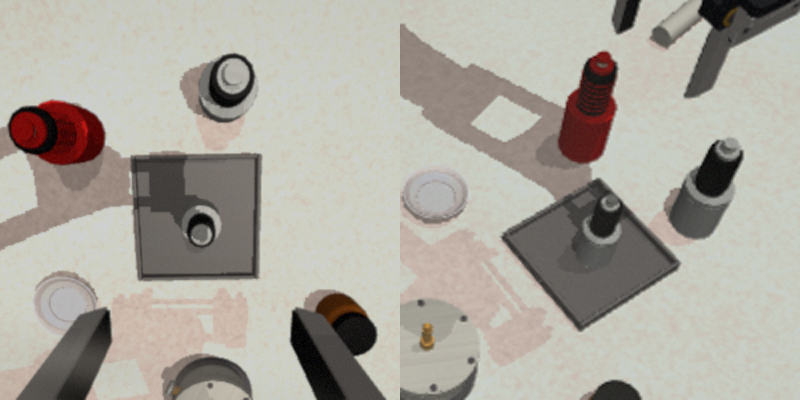

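The gauge stands upright near the middle of the tray with its rod in, and the arm is well clear. Handing in.

```bash
python3 - <<'E'
from rig import r
print(r.sign_off())
E
```

```text
the job is handed in; nothing more can be done
None
```

The job is done and handed in at about 20 s. I pressed the small grey gauge over the low chamber's valve, and it now stands upright near the middle of the tray.

- **Pressing:** The lower rim came to about 2–3 mm above the lid, at a net push of about 5 N. The rod came out roughly 23–31 mm by the wrist camera. I held the gauge there from about 10.5 s to 13.2 s, and the rod was still out at the end.
- **Return:** The rod was in again after lifting off. The gauge touched the tray floor at the same tool height as when I picked it up (0.0828 m). I then opened the fingers and raised the tool about 225 mm clear.
- **Last checks:** The final wrist and scene pictures show the gauge upright in the tray with its rod in, and the neighbouring things in view standing. At the last reading the force on the wrist was about 1 N, with nothing touched.
- **Disagreements:** The cameras differed by about 3–8 mm, most on the gauge and tray. I used the wrist camera for the final alignment. The spread in the rod reading comes from this.

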